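Hang the washer pail on the bench hook by its bail

ROBOT

A 6-joint arm with a two-finger parallel gripper is mounted at the origin on the work surface. World frame = base frame: x ahead of the robot, y to its left, z up, the work surface at z = 0. Lengths are in mm, angles in degrees, forces in N, time in s.
With the tool pointing down it reaches from about 375 to 925 mm from the base axis. Payload 5.7 kg.
Tool frame: the origin (TCP) lies between the finger pads; the fingertips stand 22 mm ahead of it and the grasp point (between the pads) lies 3 mm ahead of it; z points along the fingers, y is the line along which they close (so a half turn about z gives the same grasp; the last joint's range is limited). The gripper opens to 85 mm and grips with 20 to 120 N. Pads are 22 mm wide; open, the fingers measure 114 mm over their backs; the gripper's body (76 mm by 85 mm) begins 54 mm behind the grasp point. The pads swing forward as they close: fully open they stand 13 mm farther back than shut.
Start: joints at [68.062, 20.558, 86.54, -0, 72.909, -6.595], TCP at [158.761, 578.585, 253.267] pointing down, gripper open.
Joint ranges: [-170.27, 170.27], [-57.76, 135], [12.27, 136.19], [-55.21, 235.2], [11.17, 155.16], [-170.74, 170.74]. Speed limits (degrees/s): [136.94, 136.94, 180, 180, 180, 180].

INTERFACE

Orientations are given as [roll, pitch, yaw] about the fixed x, y, z axes, in that order (R = Rz(yaw) Ry(pitch) Rx(roll)).
In Python, from cell import manip gives the robot as it stands. The module is installed in compiled form; this text tells all that it offers.
- The arm moves only by the tool drive_tool, never from a script. Its argument "series" is a list of rows, each an object with "delta_pos": the shift along the world's x, y, z in cm, a list of three; "delta_rot": the turn, a rotation vector about the world's x, y, z in degrees, a list of three. A call has exactly 8 rows; each row is the pose to reach, as a shift and turn from the pose commanded when the call began; what a row does not reach only later rows make up. A row lasts 1/12 s, in which the tool goes at most 41.7 mm and 7.16 degrees, less where a joint would pass 70% of its speed; a pose out of reach is approached as far as the arm can. A call with a gripper value outside its range is refused whole. "grip" is the opening, from -1 (shut) to 1 (fully open), set as the call begins (left out, the last holds). The fingers move at their own pace and stop on an object; the grip force is fixed at half the most. Time passes only in rows, so rows that repeat a pose let the fingers close, or fill a call up. It gives the time, the measured TCP pose, the force, the opening and the grip force at its end, in the units of the state.
- manip.get_obs(): the state, without advancing time (a new reading comes with each control period).
- manip.read_camera(name): name is "scene" or "side" or "wrist"; returns the picture (400x640x3 uint8, red, green, blue); there is no depth.
- manip.camera_info(name): a dict with "vertical_fov" (degrees; the focal length in pixels is half the picture's height over the tangent of half this angle, whatever the lens; pixels are square), "cx", "cy" (the principal point, pixels), "k1" (the pictures are not rectified: a ray, as slopes to the right and down, at radius r is drawn at 1 + k1 r^2 times it, then the intrinsics apply), "world_from_camera" (4x4, takes a point from camera to world coordinates); the wrist camera has in their place "tool_from_camera" (4x4, takes a point from camera to tool coordinates, whose origin is the TCP and whose axes are the flange's). Camera axes: x right, y up, looking along -z (the intrinsics and any distortion apply to the point x, -y, -z); pixel columns grow to the right and rows downward; lengths in mm; the calibration is good to about 2 mm. A picture is of the moment at which its call begins: read the wrist's pose just before it. camera_info takes no time and is no camera call.
- manip.finish_job(): hands the job in; it is judged then, once.
Trained networks look in the newest picture that a camera, given by its name, has taken for a name from the list of things; names that differ only in an ending like _2 or _b are one class to them, and where a whole thing is asked for, a point or a joint stands for the part that bears it (a point fixed in the world has none). Each returns a list of dicts, best first, with "p" (0 to 1); they miss things now and then, are a little off and sometimes report something else, mostly with a low value. They report only what shows in the picture. A call takes as long as a camera call. They do not tell look-alikes from the thing itself.
- manip.trace(target, camera): "pixels" (400x640 bool, what is visible of it) and "uv" ([column, row] in pixels, amid what is visible of it).
The state is a dict: "time_s": time; "joints": joint angles; "joint_vel": joint speeds; "tau": joint torques, N m; "position": TCP position; "ee_rot": TCP orientation; "contact_force": force on the tool from outside, world axes, zero at the start; "torque": the same for the moment, N m; "finger_gap": opening from 0.0 (shut) to 1.0 (fully open); "grasp_force": force on a finger pad.
Only numpy, scipy, OpenCV 4.12 (cv2) and the standard library are available. Lean on these libraries where they do the work, as an engineer would, in place of code of your own. Each camera call takes 0.05 s, during which the arm holds its last target. There are 200 camera calls.

TASK

Hang the small galvanised pail of washers on the two-pronged hook of the green bench post. Swing its folded-down wire bail up until it stands upright, with the pail still standing level in its place, then carry the pail upright by the bail's wooden grip and lower it gently into the crook of both prongs, letting go only once you feel the hook carrying its weight. It should be left hanging still, level and clear of the bench, with nothing else on the bench disturbed.

Things in the scene. Friction and masses are not known exactly. Their poses are not given: they have to be found in the camera images.
- pail: Small open galvanised steel pail, rim diameter 116 mm, base diameter 86 mm, 102 mm high, loose, about 0.4 to 0.7 kg with the washers lying in it. Origin: centre of its underside; z up through the mouth. Riveted ears on its +y and -y sides, reaching 60 mm from its axis, carry the wire bail.
- pivot (a point): Middle of the bail's pivot line, on the pail's axis 90 mm above its underside; axes as the pail's; the line runs along y. The pivots are stiff (about 0.034 N m): the bail stays where it is put, and the pail, when hung, levels itself only to within some 10 degrees.
- bail (a joint): Angle of the bail about its pivot line (rad): 0 = standing straight up over the mouth; positive = folded over to the pail's -x side, 1.57 = level with the ears. It starts between 1.30 and 1.62.
- grip (a point): Centre of the bail's grip, a plain wooden roller 14 mm in diameter and 76 mm long that turns freely on the bail's 4 mm wire, 103 mm from the pivot line. y runs along the roller (parallel to the pail's y), z from the pivot line to the roller. While folded, there are 34 mm or more between roller and rim. The bail is 127 mm wide at the ears, bending in to the roller's ends.
- post: Green upright (20 x 30 mm, top 272 mm above the bench) on a dark foot plate bolted to the bench; a two-pronged steel hook is clamped to its front. Origin: on the bench straight below the crook (lowest point) of the hook, midway between the prongs; z up. The prongs point along -x; the upright stands 78 to 98 mm from the origin along +x, the hook's plate 74 mm.
- crook (a point): Middle of the crook between the prongs, at the NOMINAL height of the prongs' upper side, 226 mm. The hook may be clamped up to 10 mm higher or lower in its slot, so its true height is not measured: find it by sight or touch. The rigid hook does not give. Seated, the roller's centre is 7.5 mm above and 2.5 mm behind (+x) the true crook. Axes as the post's.
- tips (a point): Nominal point between the two red-capped prong tips, at the caps' top (as uncertain in height as the crook, and moving with it). Prongs: 8 mm round bars, centre lines at y = -24 and +24 mm (40 mm free between); from the hook's plate they slope down 12 mm to the crook, then rise 18 mm to tips 26 mm in front of it (cap tops 24 mm above the crook's bar centre).
- table: Black metal mesh bench, top at z = 0, fixed. Near its far edge, more than 0.75 m ahead of the robot, a fixed blue washer organiser (130 x 200 x 40 mm) stands with its clear flap raised to about 175 mm above the bench; it is out of the way of the work.
- tray: Stainless steel tray, 130 x 180 x 18 mm, loose, close in front of the robot; leave alone. Origin: centre of its underside.
- spool: Bare birch spool, 50 mm diameter, 60 mm high, standing in the tray; leave alone. Origin: centre of its underside.
- screwdriver: Red-handled screwdriver lying on the bench, about 200 mm long, under 35 mm high; leave alone. Origin: on the bench under its middle.
- torch: Brushed aluminium torch with a press button, 145 mm long, 37 mm high at most, lying on the bench; leave alone. Origin: on the bench under its middle.
Things that resemble listed ones, but are neither listed nor needed, are in the scene too. What is shaped like the pail but yellow is not meant.

How it is judged (in metres and radians):
On the way, in this order (a step that is already met when the one before it is completed fails the run):
1. The bail stands upright (within 0.2 rad) while the pail still stands level on the bench, no more than 35 mm from where it was (value of joint bail between -0.2 and 0.2 rad and height (world z) of pail below 0.008 m and angle between pail's own z axis and vertical below 0.1 rad and distance of pail from where it was at the start of the episode below 0.035 m), for 0.2 s.
2. With the roller in the crook of both prongs and still between the fingers, the hook carries at least 3 N of the pail's weight for 0.3 s (horizontal distance between grip and post below 0.018 m and angle between the y axis of grip and the y axis of post, either way round below 0.2 rad and z of grip in the frame of post between 0.213 and 0.257 m and contact force between pail and post above 3 N and contact force between the fingers and pail above 0.5 N), for 0.3 s.
At the end, for the whole second after the job is handed in: The pail hangs from both prongs by its roller: roller centre within 18 mm (horizontally) of the crook and along it within 0.2 rad, 213 to 257 mm above the bench, the hook bearing more than 3 N; the pail is clear of the bench, within 0.3 rad of level, nearly still, and released (horizontal distance between grip and post below 0.018 m and angle between the y axis of grip and the y axis of post, either way round below 0.2 rad and z of grip in the frame of post between 0.213 and 0.257 m and contact force between pail and post above 3 N and height (world z) of pail above 0.015 m and angle between pail's own z axis and vertical below 0.3 rad and linear speed of pail below 0.05 m/s and angular speed of pail below 0.6 rad/s and contact force between the fingers and pail below 0.1 N and contact force between pail and table below 0.1 N); the robot touches nothing.
It fails at once if The hook is struck or pressed with more than 25 N through the pail, bail or roller (contact force between pail and post above 25 N).
It fails at once if The pail is forced down on the bench with more than 25 N (contact force between pail and table above 25 N).
It fails at once if The pail is tipped more than 0.6 rad, enough to spill its washers (angle between pail's own z axis and vertical above 0.6 rad).
It fails at once if The robot strikes the hook or post with more than 20 N (contact force between any of the fingers, the arm and post above 20 N).
It fails at once if The tray, spool, screwdriver or torch is shifted by more than 30 mm (distance of any of tray, spool, screwdriver, torch from where it was at the start of the episode above 0.03 m).
It also fails if it takes over 72 s, if anything falls off the work surface, if the arm or the gripper's body presses on something with over 40 N, if the wrist force passes 120 N, or if a joint passes its speed limit or range.

## Working session

There is one attempt and no reset: what is moved stays moved. The work goes in short steps, Python scripts to look and compute and a tool call to move; the robot and the scene stay as the last step left them, time stands still between calls to the robot, and variables do not carry over. Pictures are saved under pics/ and viewed, at most 13 in all, crops included, and the job is handed in when it is done.

Besides the shell and the picture viewer there is one more tool, called after "Request:" by a JSON object that holds its "fn" and its "kwargs". drive_tool: Moves the arm, as the interface text tells. Its arguments: {"type":"object","properties":{"series":{"type":"array"},"grip":{"type":"number"}},"required":["series"]}

```bash
mkdir -p pics
cat > h.py <<'E'
import numpy as np, cv2
from cell import manip
from scipy.spatial.transform import Rotation as R
def cam(name):
    c=manip.camera_info(name); f=200/np.tan(np.radians(c['vertical_fov']/2))
    K=np.array([[f,0,c['cx']],[0,f,c['cy']],[0,0,1]]); d=np.array([c['k1'],0,0,0.])
    if 'world_from_camera' in c: T=np.array(c['world_from_camera'])
    else:
        o=manip.get_obs(); W=np.eye(4); W[:3,:3]=R.from_euler('xyz',o['ee_rot'],degrees=True).as_matrix(); W[:3,3]=o['position']
        T=W@np.array(c['tool_from_camera'])
    return K,d,T
def ray(uv,C):
    K,d,T=C; p=cv2.undistortPoints(np.array([[uv]],float),K,d)[0,0]
    return T[:3,3],T[:3,:3]@np.array([p[0],-p[1],-1.])
def atz(uv,C,z):
    o,v=ray(uv,C); return o+v*(z-o[2])/v[2]
def proj(P,C):
    K,d,T=C; q=(np.linalg.inv(T)@np.c_[np.atleast_2d(P),np.ones(len(np.atleast_2d(P)))].T)[:3].T*[1,-1,-1]
    return cv2.projectPoints(q.astype(float),np.zeros(3),np.zeros(3),K,d)[0][:,0]
def tri(obs):
    A=np.zeros((3,3));b=np.zeros(3)
    for uv,C in obs:
        o,v=ray(uv,C); v=v/np.linalg.norm(v); M=np.eye(3)-np.outer(v,v); A+=M;b+=M@o
    return np.linalg.solve(A,b)
def snap(name,fn):
    C=cam(name); im=manip.read_camera(name); cv2.imwrite('pics/'+fn,im[:,:,::-1]); return im,C
E
python3 - <<'E'
from h import *
np.set_printoptions(precision=1,suppress=True)
ims=[]
for n in('scene','side'):
    im,C=snap(n,n+'0.png'); ims.append(im)
    print(n,C[2][:3,3],C[0][0,0])
    for t in('pail','grip','post','crook','tips','tray','spool','screwdriver','torch'):
        for r in manip.trace(t,n)[:3]:
            m=r['pixels'];ys,xs=np.where(m)
            print(t,round(r['p'],2),np.array(r['uv']),xs.min(),xs.max(),ys.min(),ys.max(),atz(r['uv'],C,0)[:2])
cv2.imwrite('pics/both.png',cv2.resize(np.vstack(ims)[:,:,::-1],(480,600)))
print(manip.get_obs())
E
```

```text
scene [ 888.3 -540.6  717.7] 395.75993519282633
pail 0.97 [424.1 208.2] 403 450 161 242 [709.3 341.1]
pail 0.86 [401.1 163.6] 382 420 119 189 [571.3 524.9]
pail 0.73 [353.6 186.1] 323 378 158 218 [489.  339.7]
grip 0.77 [290.9 124.4] 277 304 121 131 [104.1 582.4]
grip 0.75 [335.4 161.4] 323 347 159 182 [376.5 434. ]
grip 0.72 [431.6 175. ] 412 443 161 215 [678.6 509.7]
post 0.82 [284.8 353.5] 205 329 260 399 [ 613.3 -222.4]
crook 0.96 [285.2 351.4] 205 329 260 399 [ 611.4 -218.1]
crook 0.35 [331.4 163.7] 323 364 159 185 [371.4 415.6]
tips 0.9 [282.3 352.9] 205 328 260 399 [ 608.2 -223.7]
tray 0.6 [261.6 245. ] 228 306 212 274 [393.5   0.7]
spool 0.71 [282.5 232. ] 268 290 218 249 [413.4  67.1]
screwdriver 0.56 [315.8 279.4] 291 369 265 306 [571.5 -29. ]
torch 0.75 [351.2 265.6] 322 382 246 285 [624.4  49.2]
side [ -49.4 -472.4  970.8] 451.55931072226053
pail 0.98 [276.7 187.2] 237 297 163 210 [571.8 295. ]
pail 0.77 [321. 152.] 304 340 112 177 [783.5 305.5]
pail 0.6 [249.6 147.6] 231 268 111 173 [641.1 499.4]
grip 0.76 [200.2 187.7] 199 207 179 202 [414.2 468. ]
grip 0.75 [240.8 185.
[... 346 characters left out ...]
 [398.9  10.4]
tray 0.75 [279.5 187. ] 237 296 163 210 [578.1 289.3]
spool 0.96 [301.5 256. ] 296 314 241 270 [437.3  58.5]
screwdriver 0.78 [363.2 247. ] 346 375 231 257 [569.7 -44. ]
torch 0.71 [352.2 213.9] 331 374 198 233 [641.6  54. ]
torch 0.29 [458.1 259.8] 421 485 194 297 [ 702.5 -253.7]
{'time_s': 1.0, 'joints': array([68.1, 20.6, 86.5, -0. , 72.9, -6.6]), 'joint_vel': array([ 0. , -0. ,  0. ,  0.1, -0. ,  0.1]), 'tau': array([  0. , -52.8, -27.9,  -0. ,   0. ,  -0. ]), 'position': array([158.8, 578.6, 253.3]), 'ee_rot': array([-180. ,   -0. ,  164.7]), 'contact_force': array([ 1. ,  0.6, -0.1]), 'torque': array([-0., -0., -0.]), 'grasp_force': 0.0, 'finger_gap': 1.0030345569829786}
```

View pics/scene0.png

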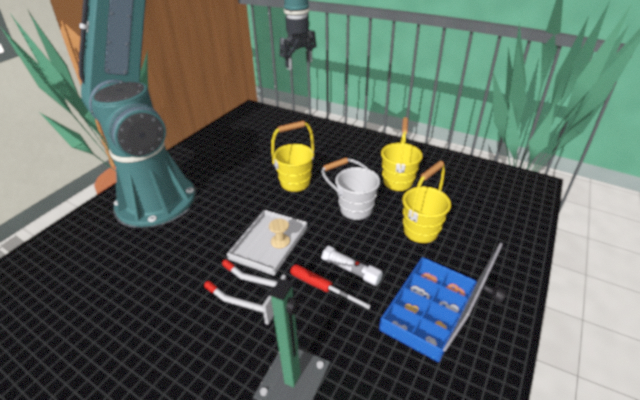

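View pics/side0.png

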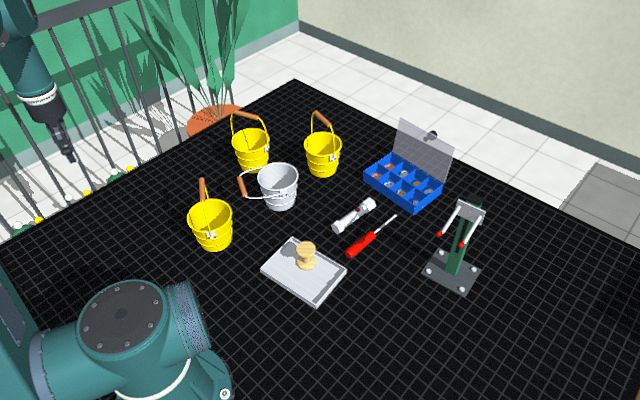

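In the scene picture there are four pails. Three are yellow, at (294,167), (401,165) and (425,214). One is galvanised grey, at (357,192) in scene and (278,187) in side, with its bail folded toward (338,162) and (241,186). The grey one fits the description. I'll confirm it in an enlarged crop, with the hook alongside.

Run:
```python
import cv2,numpy as np
s=cv2.imread('pics/scene0.png');d=cv2.imread('pics/side0.png')
def P(im,x,y,w,h,k):
    c=cv2.resize(im[y:y+h,x:x+w],None,fx=k,fy=k,interpolation=cv2.INTER_CUBIC)
    for i in range(0,w,10):
        cv2.line(c,(i*k,0),(i*k,6 if (x+i)%50 else 16),(0,255,255),1)
    for j in range(0,h,10):
        cv2.line(c,(0,j*k),(6 if (y+j)%50 else 16,j*k),(0,255,255),1)
    return c
a=P(s,310,150,80,75,4);b=P(d,230,150,80,75,4);e=P(s,200,250,120,75,4);f=P(d,410,190,120,75,4)
cv2.imwrite('pics/crop.png',np.vstack([np.hstack([a,e]),np.hstack([b,f])]))
```

```text
(no output)
```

View pics/crop.png

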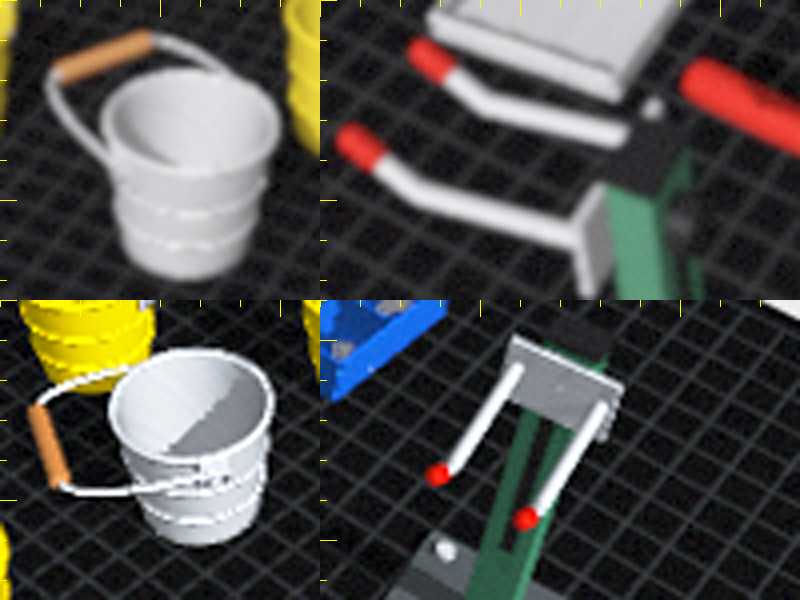

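The crop confirms it: the grey pail has its bail folded, with a wooden roller spanning (324,168)–(348,160) in scene and (239,177)–(245,197) in side. The hook's two red caps are at (225,262) and (207,284) in scene, and at (439,234) and (461,245) in side.

Run:
```python
from h import *
np.set_printoptions(precision=1,suppress=True)
S,D=cam('scene'),cam('side')
t=lambda a,b:tri([(a,S),(b,D)])
def rep(n,a,b):
    p=t(a,b); e=[np.linalg.norm(proj(p,S)[0]-a),np.linalg.norm(proj(p,D)[0]-b)]; print(n,p,np.array(e)); return p
for sw in(0,1):
    A,B=(239.25,176.5),(245.25,196.75)
    if sw:A,B=B,A
    a=rep('gr1',(323.75,168),A);b=rep('gr2',(348.25,160),B);print(np.linalg.norm(a-b))
rep('rim',(357.75,181.5),(277.75,176.25))
print('rim@102',atz((357.75,181.5),S,101),atz((277.75,176.25),D,101))
for sw in(0,1):
    A,B=(439,234),(461.5,244.5)
    if sw:A,B=B,A
    a=rep('tip1',(225.5,262),A);b=rep('tip2',(207.5,284.5),B);print(np.linalg.norm(a-b))
# fit pail pose by rim circle extents
from scipy.optimize import least_squares
th=np.linspace(0,2*np.pi,90)
def f(q):
    P=np.c_[q[0]+58*np.cos(th),q[1]+58*np.sin(th),0*th+102]
    s,d=proj(P,S),proj(P,D)
    ex=lambda u:[u[:,0].min(),u[:,0].max(),u[:,1].min(),u[:,1].max()]
    return np.array(ex(s)+ex(d))-[335.5,380,167.5,195.5,257,298.75,162,190.5]
r=least_squares(f,[560,330]);print('pail',r.x,r.fun)
```

```text
gr1 [439.4 272.5 118.6] [ 9.8 10.1]
gr2 [462.5 313.4  71.3] [10.4 10.6]
66.67317668848472
gr1 [430.6 259.5  93.6] [0.5 0.5]
gr2 [471.6 332.5  92.4] [0. 0.]
83.66732834518999
rim [542.5 248.3  95.1] [0.4 0.3]
rim@102 [545.9 239.3 101. ] [539.2 244.6 101. ]
tip1 [ 538.7 -248.3  251.1] [0.1 0.1]
tip2 [ 544.8 -296.8  251.3] [0.5 0.3]
48.85950524394154
tip1 [ 548.  -278.1  261.4] [13.9 10.7]
tip2 [ 535.3 -268.8  243.2] [14.4 11.2]
24.028480394493066
pail [542.4 243.9] [-0.1 -0.7  0.2 -2.2  1.   0.7 -0.2 -0.3]
```

Request:
{"fn": "drive_tool", "kwargs": {"series": [{"delta_pos": [2,-2,1],"delta_rot": [0,0,-6.5]},{"delta_pos": [4.5,-4.5,2],"delta_rot": [0,0,-13]},{"delta_pos": [7.2,-7,3],"delta_rot": [0,0,-19.5]},{"delta_pos": [9.9,-9.6,3],"delta_rot": [0,0,-26]},{"delta_pos": [12.6,-12.2,3],"delta_rot": [0,0,-32.5]},{"delta_pos": [15.3,-14.8,3],"delta_rot": [0,0,-39]},{"delta_pos": [18,-17.4,3],"delta_rot": [0,0,-45.5]},{"delta_pos": [20.5,-20,3],"delta_rot": [0,0,-52]}]}}

```text
time_s: 1.67
position: [365.1, 377.2, 283.5]
ee_rot: [180.0, -0.0, 112.3]
contact_force: [0.5, 0.5, -0.1]
finger_gap: 1.0
grasp_force: 0.0
```

Request:
{"fn": "drive_tool", "kwargs": {"series": [{"delta_pos": [2.5,-2.4,0],"delta_rot": [0,0,-6.5]},{"delta_pos": [4.5,-4.5,0],"delta_rot": [0,0,-13]},{"delta_pos": [6.5,-6.2,0],"delta_rot": [0,0,-19.5]},{"delta_pos": [8,-7.6,0],"delta_rot": [0,0,-26]},{"delta_pos": [8.7,-8.2,0],"delta_rot": [0,0,-32.5]},{"delta_pos": [8.7,-8.2,0],"delta_rot": [0,0,-39]},{"delta_pos": [8.7,-8.2,0],"delta_rot": [0,0,-45.5]},{"delta_pos": [8.7,-8.2,0],"delta_rot": [0,0,-52]}], "grip": -0.25}}

```text
time_s: 2.33
position: [451.1, 296.2, 283.3]
ee_rot: [-180.0, -0.0, 60.3]
contact_force: [-0.5, -0.5, 0.3]
finger_gap: 0.377
grasp_force: 0.0
```

Run:
```python
from h import *
np.set_printoptions(precision=2,suppress=True)
im,C=snap('wrist','w1.png'); print(manip.camera_info('wrist')); o=manip.get_obs(); print(o['position'],o['ee_rot'],o['joints'],o['finger_gap'])
for t in('pail','grip'):
    for r in manip.trace(t,'wrist')[:3]:
        ys,xs=np.where(r['pixels']); print(t,r['p'],r['uv'],xs.min(),xs.max(),ys.min(),ys.max(),atz(r['uv'],C,93))
print(proj(np.array([[451,296,93],[430.6,259.5,93],[471.6,332.5,93],[542.4,244,90]]),C))
```

```text
{'vertical_fov': 61.561119805302425, 'cx': 316.59132662254024, 'cy': 200.94694636831002, 'k1': -0.040097443785490024, 'tool_from_camera': array([[   0.  ,    0.95,    0.32,   82.38],
       [   1.  ,    0.  ,   -0.  ,    0.57],
       [  -0.  ,    0.32,   -0.95, -120.33],
       [   0.  ,    0.  ,    0.  ,    1.  ]])}
[450.96 296.37 283.28] [-179.99   -0.     59.93] [25.97 14.03 91.67  0.01 74.29 56.04] 0.373957910926442
pail 0.92 [590.2, 78.0] 510 639 0 147 [711.26 256.09  93.  ]
pail 0.81 [392.5, 12.4] 334 465 0 31 [577.43 389.05  93.  ]
pail 0.67 [417.0, 171.6] 308 488 107 237 [538.22 254.9   93.  ]
grip 0.91 [184.3, 282.2] 173 216 204 308 [271.78 267.15  93.  ]
grip 0.66 [320.4, 171.5] 306 429 106 237 [458.36 300.48  93.  ]
grip 0.66 [620.9, 142.3] 607 639 0 148 [722.34 183.93  93.  ]
[[316.01 179.19]
 [316.41 219.89]
 [315.76 134.95]
 [424.67 178.34]]
```

View pics/w1.png

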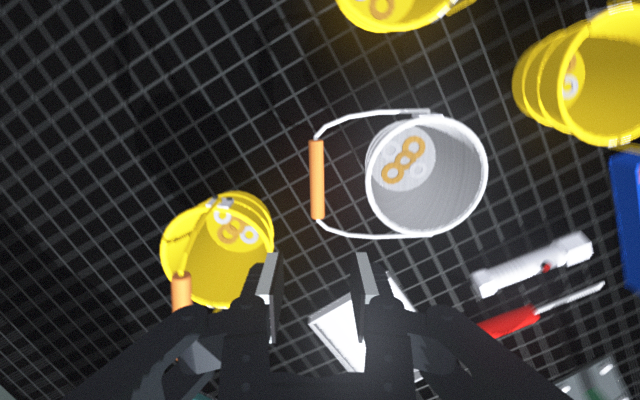

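The roller shows at (316,140)–(318,218), where I predicted (316,179) for its centre, so the estimate holds. A yellow pail stands nearby at (220,250) with its roller at (181,290), so I'll check the clearance.

Run:
```python
from h import *
np.set_printoptions(precision=1,suppress=True)
C=cam('wrist');S=cam('scene');D=cam('side')
T=np.linalg.inv(C[2]);
o=manip.get_obs();M=R.from_euler('xyz',o['ee_rot'],degrees=True).as_matrix()
# yellow1: roller wrist(181,290), scene (291.5,126), side(202,189)
p=tri([((181,290),C),((291.5,126),S),((202,189),D)]);print('yellow roller',p,proj(p,C),proj(p,S),proj(p,D),'tool',M.T@(p-[451,296,93]))
for uv in((272,230),(270,215),(240,195)):
    q=atz(uv,C,100);print(q,'tool',M.T@(q-[451,296,93]))
# grey grip refined by three views
q=tri([((317,179),C),((336,164),S),((242.25,186.6),D)]);print(q)
a=atz((316,140),C,q[2]);b=atz((318,218),C,q[2]);print(a,b,np.linalg.norm(a-b),np.degrees(np.arctan2(*(a-b)[1::-1])))
```

```text
yellow roller [322.7 285.2 183.2] [[179.  299.2]] [[294.3 127.4]] [[200.2 189.6]] tool [ -72.  -106.7  -90.2]
[388.7 274.  100. ] tool [-49.6 -43.7  -7. ]
[395.3 288.4 100. ] tool [-33.8 -44.9  -7. ]
[381.  319.6 100. ] tool [-13.5 -72.6  -7. ]
[451.1 295.8  92.6]
[468.9 328.8  92.6] [433.  260.4  92.6] 77.21808944927135 62.259655757386454
```

Request:
{"fn": "drive_tool", "kwargs": {"series": [{"delta_pos": [0,0,-2.5],"delta_rot": [0,0,1]},{"delta_pos": [0,0,-5.5],"delta_rot": [0,0,1]},{"delta_pos": [0,0,-8.5],"delta_rot": [0,0,1]},{"delta_pos": [0,0,-11.5],"delta_rot": [0,0,1]},{"delta_pos": [0,0,-14.5],"delta_rot": [0,0,1]},{"delta_pos": [0,0,-17],"delta_rot": [0,0,1]},{"delta_pos": [0,-0.1,-18.3],"delta_rot": [0,0,1]},{"delta_pos": [0,-0.1,-18.8],"delta_rot": [0,0,1]}]}}

```text
time_s: 3.15
position: [449.1, 294.8, 92.8]
ee_rot: [-179.8, 0.2, 61.9]
contact_force: [0.3, -0.1, -0.1]
finger_gap: 0.377
grasp_force: 0.0
```

Run:
```python
from h import *
im,C=snap('wrist','w2.png'); snap('side','s2.png'); print(manip.get_obs()['position'],manip.get_obs()['ee_rot'])
s=cv2.imread('pics/s2.png')[140:230,200:320]; s=cv2.resize(s,(533,400)); w=cv2.resize(cv2.imread('pics/w2.png')[100:400,120:520],(533,400))
cv2.imwrite('pics/c2.png',cv2.resize(np.hstack([w,s]),(800,300)))
```

```text
[450.30868758 295.45878669  94.58130757] [-1.79936234e+02  7.95099929e-02  6.17868782e+01]
```

View pics/c2.png

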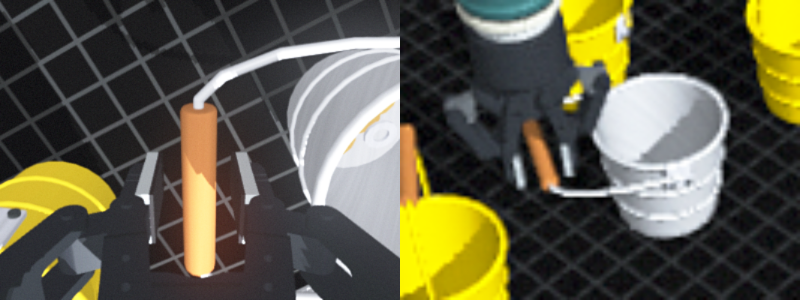

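The roller lies midway between the open pads and clear of the rim. Closing.

Request:
{"fn": "drive_tool", "kwargs": {"series": [{"delta_pos": [0,0,0],"delta_rot": [0,0,0]},{"delta_pos": [0,0,0],"delta_rot": [0,0,0]},{"delta_pos": [0,0,0],"delta_rot": [0,0,0]},{"delta_pos": [0,0,0],"delta_rot": [0,0,0]},{"delta_pos": [0,0,0],"delta_rot": [0,0,0]},{"delta_pos": [0,0,0],"delta_rot": [0,0,0]},{"delta_pos": [0,0,0],"delta_rot": [0,0,0]},{"delta_pos": [0,0,0],"delta_rot": [0,0,0]}], "grip": -1}}

```text
time_s: 3.92
position: [451.0, 295.8, 95.5]
ee_rot: [180.0, -0.0, 61.7]
contact_force: [0.5, 3.0, 0.5]
finger_gap: 0.143
grasp_force: 58.7
```

Request:
{"fn": "drive_tool", "kwargs": {"series": [{"delta_pos": [0.04,-0.02,0.64],"delta_rot": [0,0,0]},{"delta_pos": [0.09,-0.05,1.17],"delta_rot": [0,0,0]},{"delta_pos": [0.16,-0.09,1.71],"delta_rot": [0,0,0]},{"delta_pos": [0.26,-0.15,2.23],"delta_rot": [0,0,0]},{"delta_pos": [0.39,-0.22,2.75],"delta_rot": [0,0,0]},{"delta_pos": [0.54,-0.3,3.26],"delta_rot": [0,0,0]},{"delta_pos": [0.71,-0.4,3.76],"delta_rot": [0,0,0]},{"delta_pos": [0.91,-0.5,4.26],"delta_rot": [0,0,0]}]}}

```text
time_s: 4.58
position: [460.3, 290.4, 138.5]
ee_rot: [180.0, -0.0, 61.7]
contact_force: [0.7, 1.0, -0.4]
finger_gap: 0.141
grasp_force: 58.6
```

Run:
```python
from h import *
im,C=snap('side','s3.png');o=manip.get_obs();print(o['position'],o['contact_force'],o['grasp_force'])
cv2.imwrite('pics/c3.png',cv2.resize(cv2.imread('pics/s3.png')[110:230,200:340],(700,600)))
```

```text
[461.09871906 290.56749703 139.36656721] [-0.20850201  1.36533123  1.17093065] 58.72744917869568
```

View pics/c3.png

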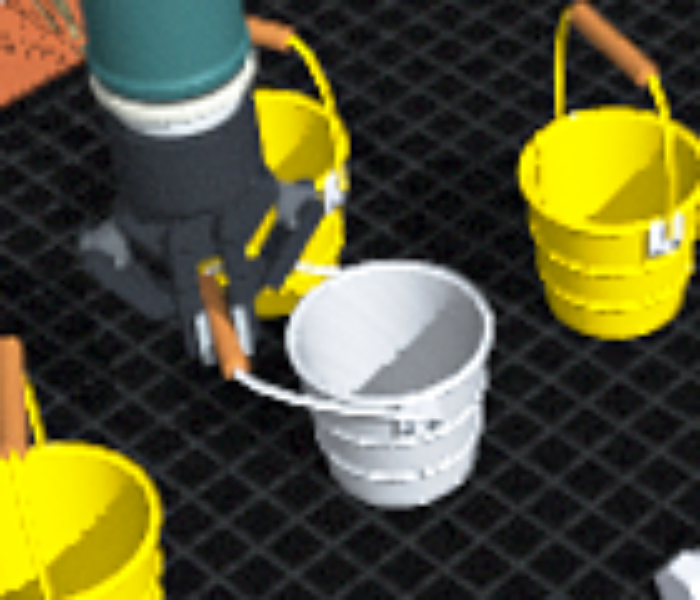

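The pail is level and in place, with the bail about a third of the way up. Continuing along the arc.

Request:
{"fn": "drive_tool", "kwargs": {"series": [{"delta_pos": [0.3,-0.16,0.63],"delta_rot": [0,0,0]},{"delta_pos": [0.63,-0.35,1.24],"delta_rot": [0,0,0]},{"delta_pos": [1.0,-0.55,1.82],"delta_rot": [0,0,0]},{"delta_pos": [1.4,-0.78,2.37],"delta_rot": [0,0,0]},{"delta_pos": [1.84,-1.02,2.89],"delta_rot": [0,0,0]},{"delta_pos": [2.31,-1.28,3.37],"delta_rot": [0,0,0]},{"delta_pos": [2.8,-1.55,3.81],"delta_rot": [0,0,0]},{"delta_pos": [3.33,-1.84,4.22],"delta_rot": [0,0,0]}]}}

```text
time_s: 5.3
position: [493.5, 271.8, 180.4]
ee_rot: [-180.0, 0.0, 61.7]
contact_force: [0.3, 0.0, -2.5]
finger_gap: 0.141
grasp_force: 58.4
```

Request:
{"fn": "drive_tool", "kwargs": {"series": [{"delta_pos": [0.54,-0.3,0.35],"delta_rot": [0,0,0]},{"delta_pos": [1.11,-0.62,0.67],"delta_rot": [0,0,0]},{"delta_pos": [1.7,-0.94,0.94],"delta_rot": [0,0,0]},{"delta_pos": [2.29,-1.27,1.16],"delta_rot": [0,0,0]},{"delta_pos": [2.91,-1.61,1.33],"delta_rot": [0,0,0]},{"delta_pos": [3.53,-1.95,1.46],"delta_rot": [0,0,0]},{"delta_pos": [4.15,-2.3,1.53],"delta_rot": [0,0,0]},{"delta_pos": [4.78,-2.65,1.56],"delta_rot": [0,0,0]}]}}

```text
time_s: 5.97
position: [541.3, 245.3, 195.6]
ee_rot: [-180.0, 0.0, 61.7]
contact_force: [-0.2, 0.7, -2.6]
finger_gap: 0.144
grasp_force: 58.5
```

Request:
{"fn": "drive_tool", "kwargs": {"series": [{"delta_pos": [0,0,0],"delta_rot": [0,0,0]},{"delta_pos": [0,0,0],"delta_rot": [0,0,0]},{"delta_pos": [0,0,0],"delta_rot": [0,0,0]},{"delta_pos": [0,0,0],"delta_rot": [0,0,0]},{"delta_pos": [0,0,0],"delta_rot": [0,0,0]},{"delta_pos": [0,0,0],"delta_rot": [0,0,0]},{"delta_pos": [0,0,0],"delta_rot": [0,0,0]},{"delta_pos": [0,0,0],"delta_rot": [0,0,0]}]}}

```text
time_s: 6.63
position: [540.8, 245.8, 195.7]
ee_rot: [-180.0, 0.0, 61.7]
contact_force: [0.7, 0.7, -4.0]
finger_gap: 0.142
grasp_force: 58.4
```

Run:
```python
from h import *
im,C=snap('side','s4.png');snap('scene','sc4.png');o=manip.get_obs();print(o['position'],o['contact_force'],o['grasp_force'])
a=cv2.resize(cv2.imread('pics/s4.png')[110:230,220:340],(400,400));b=cv2.resize(cv2.imread('pics/sc4.png')[120:240,300:420],(400,400))
cv2.imwrite('pics/c4.png',np.hstack([a,b]))
```

```text
[540.88020674 245.72994235 195.66882472] [-0.42924234  0.85174672 -4.40971041] 58.37524116039276
```

View pics/c4.png

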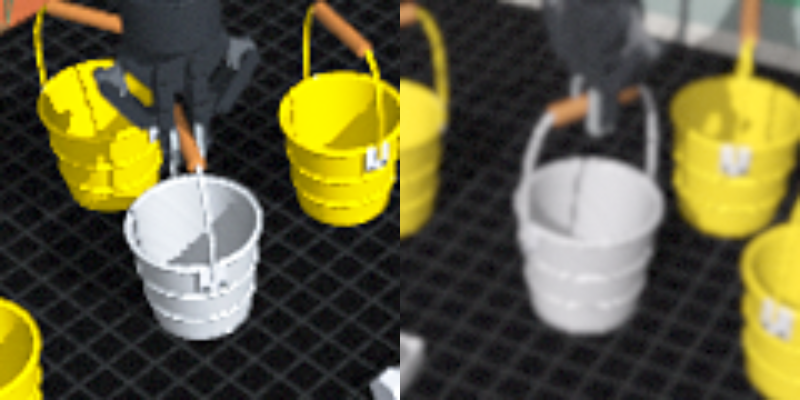

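The bail stands upright and the pail is level in its place, with about 4 N on the tool. Now I'll lift it and carry it over.

Request:
{"fn": "drive_tool", "kwargs": {"series": [{"delta_pos": [0,0,0.3],"delta_rot": [0,0,0]},{"delta_pos": [0,0,1.2],"delta_rot": [0,0,0]},{"delta_pos": [0,0,2.7],"delta_rot": [0,0,0]},{"delta_pos": [0,0,4.7],"delta_rot": [0,0,0]},{"delta_pos": [0,0,7],"delta_rot": [0,0,0]},{"delta_pos": [0,0,9.2],"delta_rot": [0,0,0]},{"delta_pos": [0,0,11],"delta_rot": [0,0,0]},{"delta_pos": [0,0,12],"delta_rot": [0,0,0]}]}}

```text
time_s: 7.4
position: [542.0, 246.0, 319.2]
ee_rot: [179.8, -0.2, 61.7]
contact_force: [0.3, -0.2, -4.6]
finger_gap: 0.143
grasp_force: 58.6
```

Request:
{"fn": "drive_tool", "kwargs": {"series": [{"delta_pos": [-0.05,-0.3,0],"delta_rot": [0,0,1]},{"delta_pos": [-0.16,-0.89,0],"delta_rot": [0,0,2]},{"delta_pos": [-0.31,-1.77,0],"delta_rot": [0,0,3]},{"delta_pos": [-0.52,-2.96,0],"delta_rot": [0,0,4]},{"delta_pos": [-0.76,-4.33,0],"delta_rot": [0,0,5]},{"delta_pos": [-1.04,-5.91,0],"delta_rot": [0,0,6]},{"delta_pos": [-1.35,-7.68,0],"delta_rot": [0,0,7]},{"delta_pos": [-1.66,-9.46,0],"delta_rot": [0,0,8]}]}}

```text
time_s: 8.07
position: [523.3, 150.1, 314.3]
ee_rot: [-179.9, 0.1, 69.8]
contact_force: [1.0, 0.6, -3.4]
finger_gap: 0.141
grasp_force: 58.6
```

Request:
{"fn": "drive_tool", "kwargs": {"series": [{"delta_pos": [-0.31,-1.77,0],"delta_rot": [0,0,1.2]},{"delta_pos": [-0.62,-3.54,0],"delta_rot": [0,0,2.4]},{"delta_pos": [-0.93,-5.31,0],"delta_rot": [0,0,3.6]},{"delta_pos": [-1.24,-7.08,0],"delta_rot": [0,0,4.8]},{"delta_pos": [-1.55,-8.85,0],"delta_rot": [0,0,6]},{"delta_pos": [-1.86,-10.62,0],"delta_rot": [0,0,7.2]},{"delta_pos": [-2.17,-12.39,0],"delta_rot": [0,0,8.4]},{"delta_pos": [-2.49,-14.18,0],"delta_rot": [0,0,9.6]}]}}

```text
time_s: 8.73
position: [498.2, 8.4, 314.4]
ee_rot: [-179.9, 0.0, 79.4]
contact_force: [0.1, -0.5, -3.7]
finger_gap: 0.138
grasp_force: 58.6
```

Request:
{"fn": "drive_tool", "kwargs": {"series": [{"delta_pos": [-0.31,-1.77,0],"delta_rot": [0,0,1.2]},{"delta_pos": [-0.62,-3.54,0],"delta_rot": [0,0,2.4]},{"delta_pos": [-0.93,-5.31,0],"delta_rot": [0,0,3.6]},{"delta_pos": [-1.24,-7.08,0],"delta_rot": [0,0,4.8]},{"delta_pos": [-1.55,-8.85,0],"delta_rot": [0,0,6]},{"delta_pos": [-1.86,-10.62,0],"delta_rot": [0,0,7.2]},{"delta_pos": [-2.17,-12.39,0],"delta_rot": [0,0,8.4]},{"delta_pos": [-2.49,-14.18,0],"delta_rot": [0,0,9.6]}]}}

```text
time_s: 9.4
position: [473.4, -133.1, 314.5]
ee_rot: [-179.9, -0.0, 89.0]
contact_force: [0.5, 0.5, -4.4]
finger_gap: 0.14
grasp_force: 58.6
```

Request:
{"fn": "drive_tool", "kwargs": {"series": [{"delta_pos": [-0.31,-1.77,0],"delta_rot": [0,0,1]},{"delta_pos": [-0.62,-3.54,0],"delta_rot": [0,0,2]},{"delta_pos": [-0.93,-5.31,0],"delta_rot": [0,0,3]},{"delta_pos": [-1.24,-7.08,0],"delta_rot": [0,0,4]},{"delta_pos": [-1.55,-8.8,0],"delta_rot": [0,0,5]},{"delta_pos": [-1.85,-10.5,0],"delta_rot": [0,0,6]},{"delta_pos": [-2.1,-12,0],"delta_rot": [0,0,7]},{"delta_pos": [-2.3,-13.1,0],"delta_rot": [0,0,8]}]}}

```text
time_s: 10.07
position: [450.5, -264.6, 314.4]
ee_rot: [-179.9, -0.0, 96.9]
contact_force: [-0.3, -0.3, -4.2]
finger_gap: 0.14
grasp_force: 58.6
```

Request:
{"fn": "drive_tool", "kwargs": {"series": [{"delta_pos": [-0.15,-1,0],"delta_rot": [0,0,0]},{"delta_pos": [-0.3,-1.8,0],"delta_rot": [0,0,0]},{"delta_pos": [-0.4,-2.2,0],"delta_rot": [0,0,0]},{"delta_pos": [-0.4,-2.3,0],"delta_rot": [0,0,0]},{"delta_pos": [-0.4,-2.3,0],"delta_rot": [0,0,0]},{"delta_pos": [-0.4,-2.3,0],"delta_rot": [0,0,0]},{"delta_pos": [-0.4,-2.3,0],"delta_rot": [0,0,0]},{"delta_pos": [-0.4,-2.3,0],"delta_rot": [0,0,0]}]}}

```text
time_s: 10.73
position: [447.7, -286.0, 315.7]
ee_rot: [180.0, -0.0, 96.9]
contact_force: [-0.2, 0.9, -4.0]
finger_gap: 0.142
grasp_force: 58.6
```

Run:
```python
from h import *
np.set_printoptions(precision=1,suppress=True)
im,C=snap('wrist','w5.png');snap('side','s5.png');o=manip.get_obs();print(o['position'],o['ee_rot'],o['contact_force'],o['grasp_force'],o['time_s'])
for z in (245,):print(proj([[538.7,-248.3,251],[544.8,-296.8,251],[567,-269,222]],C))
a=cv2.imread('pics/w5.png');b=cv2.resize(cv2.imread('pics/s5.png')[150:320,340:500],(320,340));c=np.zeros((400,320,3),np.uint8);c[:340]=b
cv2.imwrite('pics/c5.png',cv2.resize(np.hstack([a,c]),(800,333)))
```

```text
[ 447.7 -286.1  315.7] [-180.    -0.    96.9] [-0.4 -0.3 -4.1] 58.57577204704285 10.8333
[[478.9 189.8]
 [467.1 264.5]
 [491.  211.1]]
```

View pics/c5.png

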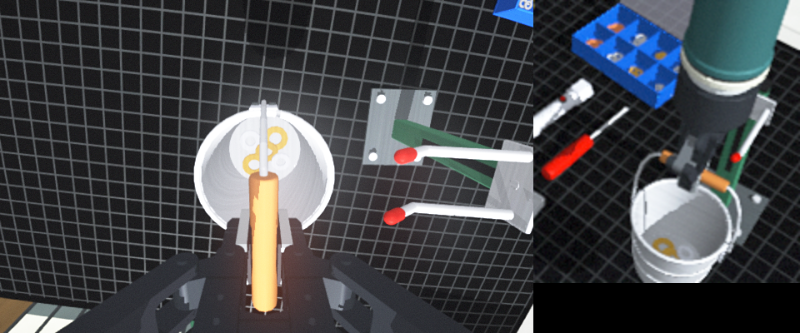

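The pail hangs upright from the gripper. In the wrist picture the caps are at about (486,187) and (473,259), full size. I'll fit the hook's pose to all three views.

```bash
cat > fit.py <<'E'
from h import *
from scipy.optimize import least_squares
np.set_printoptions(precision=2,suppress=True)
C,S,D=cam('wrist'),cam('scene'),cam('side')
def caps(fn,box):
    im=cv2.imread(fn).astype(int);x0,y0,x1,y1=box;m=np.zeros(im.shape[:2],np.uint8)
    s=im[y0:y1,x0:x1];m[y0:y1,x0:x1]=(s[...,2]>120)&(s[...,1]<80)&(s[...,0]<80)
    n,_,st,c=cv2.connectedComponentsWithStats(m);k=1+np.argsort(-st[1:,4])[:2];print(fn,st[k],c[k]);return c[k]
def srt(c):return c[np.argsort(c[:,1])]
w=srt(caps('pics/w5.png',(420,150,540,300)));s=srt(caps('pics/scene0.png',(195,252,245,300)));d=srt(caps('pics/side0.png',(425,220,480,260)))
cap=lambda y:[-23,y,16]
obs=[]  # (cam, model pt, uv) ; index0 = +y prong
for c,uvs in((C,w),(S,s),(D,d)):
    for y,uv in zip((24,-24),uvs): obs.append((c,cap(y),uv))
for y,uv in((24,(241.25,275.75)),(-24,(222.5,298.75))):obs.append((S,[0,y,0],uv))
for y,uv in((24,(510,179)),(-24,(495.5,249.6))):obs.append((C,[0,y,0],uv))
for y,uv in((24,(275.5,283.75)),(-24,(263.75,309.25))):obs.append((S,[74,y,12],uv))
for y,uv in((24,(459.75,207)),(-24,(481.25,215.75))):obs.append((D,[74,y,12],uv))
def f(q):
    M=R.from_euler('z',q[2],degrees=True).as_matrix()
    return np.concatenate([proj(M@np.array(p,float)+[q[0],q[1],q[3]],c)[0]-uv for c,p,uv in obs])
r=least_squares(f,[567,-269,7,225],loss='soft_l1');print(r.x,'\n',f(r.x).reshape(-1,2))
M=R.from_euler('z',r.x[2],degrees=True).as_matrix(); print(M[:,0])
print('crook top z',r.x[3]+4)
E
python3 fit.py
```

```text
pics/w5.png [[460 249  26  22 361]
 [473 178  27  16 227]] [[472.85 258.6 ]
 [486.01 183.61]]
pics/scene0.png [[204 281  13  12  89]
 [222 260  12  11  78]] [[209.29 286.15]
 [226.95 264.29]]
pics/side0.png [[459 242   6   6  26]
 [437 231   6   6  25]] [[461.23 244.5 ]
 [439.12 233.52]]
[ 568.89 -268.37    4.99  232.39] 
 [[ 0.16  2.71]
 [-1.43  0.62]
 [ 2.01 -0.6 ]
 [ 1.61 -1.01]
 [ 0.22 -0.7 ]
 [-0.07 -0.46]
 [ 1.15 -0.86]
 [ 2.6  -1.89]
 [-0.58  1.55]
 [-1.23 -0.92]
 [ 6.65  1.46]
 [ 2.25 -0.13]
 [-0.01 -0.71]
 [-0.51  0.51]]
[1.   0.09 0.  ]
crook top z 236.38888753887542
```

The fit puts the crook at (569,-268), yaw 5°, with its top near z 236, so the hook is clamped about 10 mm high. I'll line up and come in over the tips with the roller at about z 275.

Request:
{"fn": "drive_tool", "kwargs": {"series": [{"delta_pos": [0,0.1,-0.3],"delta_rot": [0,0,-0.3]},{"delta_pos": [0,0.2,-1],"delta_rot": [0,0,-0.6]},{"delta_pos": [0,0.4,-1.8],"delta_rot": [0,0,-0.9]},{"delta_pos": [0,0.5,-2.6],"delta_rot": [0,0,-1.2]},{"delta_pos": [0,0.6,-3.2],"delta_rot": [0,0,-1.5]},{"delta_pos": [0,0.7,-3.6],"delta_rot": [0,0,-1.7]},{"delta_pos": [0,0.7,-3.8],"delta_rot": [0,0,-1.9]},{"delta_pos": [0,0.7,-3.8],"delta_rot": [0,0,-1.9]}]}}

```text
time_s: 11.5
position: [447.3, -279.3, 277.0]
ee_rot: [-179.9, -0.0, 94.9]
contact_force: [0.3, -0.9, -4.1]
finger_gap: 0.143
grasp_force: 58.6
```

Request:
{"fn": "drive_tool", "kwargs": {"series": [{"delta_pos": [0.3,0.03,0],"delta_rot": [0,0,0]},{"delta_pos": [0.9,0.08,0],"delta_rot": [0,0,0]},{"delta_pos": [1.8,0.16,0],"delta_rot": [0,0,0]},{"delta_pos": [2.8,0.25,0],"delta_rot": [0,0,0]},{"delta_pos": [3.8,0.33,0],"delta_rot": [0,0,0]},{"delta_pos": [4.7,0.41,0],"delta_rot": [0,0,0]},{"delta_pos": [5.3,0.46,0],"delta_rot": [0,0,0]},{"delta_pos": [5.6,0.49,0],"delta_rot": [0,0,0]}]}}

```text
time_s: 12.17
position: [505.0, -274.5, 277.6]
ee_rot: [180.0, 0.0, 95.0]
contact_force: [-0.1, -0.2, -3.7]
finger_gap: 0.138
grasp_force: 58.6
```

Run:
```python
from h import *
np.set_printoptions(precision=1,suppress=True)
im,C=snap('wrist','w6.png');snap('side','s6.png');snap('scene','sc6.png');o=manip.get_obs();print(o['position'],o['ee_rot'],o['contact_force'],o['time_s'])
M=R.from_euler('z',5,degrees=True).as_matrix()
P=np.array([[-23,24,16],[-23,-24,16],[0,24,0],[0,-24,0]],float)@M.T+[568.9,-268.4,232.4];print(proj(P,C))
a=cv2.resize(cv2.imread('pics/w6.png')[100:400,180:580],(533,400));b=cv2.resize(cv2.imread('pics/s6.png')[160:300,400:500],(286,400));c=cv2.resize(cv2.imread('pics/sc6.png')[200:380,170:320],(333,400))
cv2.imwrite('pics/c6.png',cv2.resize(np.hstack([a,b,c]),(800,278)))
```

```text
[ 503.8 -274.5  277.5] [-180.   -0.   95.] [ 0.2 -0.1 -3.3] 12.3167
[[401.2 215.1]
 [393.6 300.5]
 [437.5 204.1]
 [427.6 283.5]]
```

View pics/c6.png

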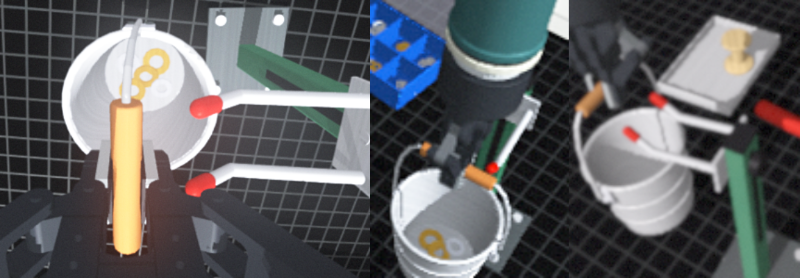

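The caps show at (404,213) and (397,299), within 3 px of the prediction, and the gap between the prongs lines up. Moving in over the crook.

Request:
{"fn": "drive_tool", "kwargs": {"series": [{"delta_pos": [0.4,0.03,0],"delta_rot": [0,0,0]},{"delta_pos": [1.2,0.1,0],"delta_rot": [0,0,0]},{"delta_pos": [2.3,0.2,0],"delta_rot": [0,0,0]},{"delta_pos": [3.6,0.3,0],"delta_rot": [0,0,0]},{"delta_pos": [4.8,0.4,0],"delta_rot": [0,0,0]},{"delta_pos": [5.8,0.5,0],"delta_rot": [0,0,0]},{"delta_pos": [6.5,0.57,0],"delta_rot": [0,0,0]},{"delta_pos": [6.8,0.6,0],"delta_rot": [0,0,0]}]}}

```text
time_s: 12.98
position: [573.3, -268.4, 277.4]
ee_rot: [180.0, 0.0, 95.0]
contact_force: [0.8, -0.5, -4.4]
finger_gap: 0.142
grasp_force: 58.6
```

Request:
{"fn": "drive_tool", "kwargs": {"series": [{"delta_pos": [0,0,-0.3],"delta_rot": [0,0,0]},{"delta_pos": [0,0,-0.6],"delta_rot": [0,0,0]},{"delta_pos": [0,0,-0.9],"delta_rot": [0,0,0]},{"delta_pos": [0,0,-1.2],"delta_rot": [0,0,0]},{"delta_pos": [0,0,-1.5],"delta_rot": [0,0,0]},{"delta_pos": [0,0,-1.7],"delta_rot": [0,0,0]},{"delta_pos": [0,0,-1.9],"delta_rot": [0,0,0]},{"delta_pos": [0,0,-2],"delta_rot": [0,0,0]}]}}

```text
time_s: 13.65
position: [571.4, -268.6, 257.4]
ee_rot: [-180.0, -0.0, 94.9]
contact_force: [0.2, 0.1, -4.6]
finger_gap: 0.141
grasp_force: 58.7
```

Run:
```python
from h import *
np.set_printoptions(precision=1,suppress=True)
im,C=snap('wrist','w7.png');snap('side','s7.png');snap('scene','sc7.png');o=manip.get_obs();print(o['position'],o['ee_rot'],o['contact_force'],o['time_s'])
M=R.from_euler('z',5,degrees=True).as_matrix()
P=np.array([[-23,24,16],[-23,-24,16],[0,24,0],[0,-24,0]],float)@M.T+[568.9,-268.4,232.4];print(proj(P,C))
a=cv2.resize(cv2.imread('pics/w7.png')[100:400,180:580],(533,400));b=cv2.resize(cv2.imread('pics/s7.png')[160:300,400:500],(286,400));c=cv2.resize(cv2.imread('pics/sc7.png')[220:380,190:320],(325,400))
cv2.imwrite('pics/c7.png',cv2.resize(np.hstack([a,b,c]),(800,280)))
```

```text
[ 571.8 -268.7  257.7] [180.   0.  95.] [ 1.  -0.6 -4.5] 13.8
[[254.2 232.6]
 [260.7 326.5]
 [309.7 218.5]
 [310.4 305.7]]
```

View pics/c7.png

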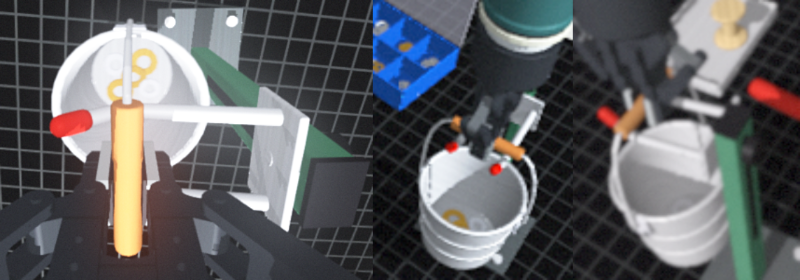

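The roller is behind the caps and above the crook; the +y cap shows at (255,232) against (254,233) predicted. Lowering slowly, watching the force.

Request:
{"fn": "drive_tool", "kwargs": {"series": [{"delta_pos": [0,0,-0.1],"delta_rot": [0,0,0]},{"delta_pos": [0,0,-0.2],"delta_rot": [0,0,0]},{"delta_pos": [0,0,-0.3],"delta_rot": [0,0,0]},{"delta_pos": [0,0,-0.4],"delta_rot": [0,0,0]},{"delta_pos": [0,0,-0.5],"delta_rot": [0,0,0]},{"delta_pos": [0,0,-0.6],"delta_rot": [0,0,0]},{"delta_pos": [0,0,-0.7],"delta_rot": [0,0,0]},{"delta_pos": [0,0,-0.8],"delta_rot": [0,0,0]}]}}

```text
time_s: 14.47
position: [571.6, -268.6, 249.5]
ee_rot: [-180.0, -0.0, 95.0]
contact_force: [0.1, 0.3, -4.2]
finger_gap: 0.146
grasp_force: 58.7
```

Request:
{"fn": "drive_tool", "kwargs": {"series": [{"delta_pos": [0,0,-0.02],"delta_rot": [0,0,0]},{"delta_pos": [0,0,-0.05],"delta_rot": [0,0,0]},{"delta_pos": [0,0,-0.07],"delta_rot": [0,0,0]},{"delta_pos": [0,0,-0.1],"delta_rot": [0,0,0]},{"delta_pos": [0,0,-0.12],"delta_rot": [0,0,0]},{"delta_pos": [0,0,-0.15],"delta_rot": [0,0,0]},{"delta_pos": [0,0,-0.15],"delta_rot": [0,0,0]},{"delta_pos": [0,0,-0.15],"delta_rot": [0,0,0]}]}}

```text
time_s: 15.13
position: [571.4, -268.6, 248.1]
ee_rot: [-180.0, -0.0, 95.0]
contact_force: [-0.1, -1.3, -4.0]
finger_gap: 0.14
grasp_force: 58.7
```

Request:
{"fn": "drive_tool", "kwargs": {"series": [{"delta_pos": [0,0,-0.02],"delta_rot": [0,0,0]},{"delta_pos": [0,0,-0.05],"delta_rot": [0,0,0]},{"delta_pos": [0,0,-0.07],"delta_rot": [0,0,0]},{"delta_pos": [0,0,-0.1],"delta_rot": [0,0,0]},{"delta_pos": [0,0,-0.12],"delta_rot": [0,0,0]},{"delta_pos": [0,0,-0.15],"delta_rot": [0,0,0]},{"delta_pos": [0,0,-0.15],"delta_rot": [0,0,0]},{"delta_pos": [0,0,-0.15],"delta_rot": [0,0,0]}]}}

```text
time_s: 15.8
position: [571.5, -268.6, 246.6]
ee_rot: [-180.0, -0.0, 95.0]
contact_force: [0.5, -0.9, -4.1]
finger_gap: 0.138
grasp_force: 58.6
```

Request:
{"fn": "drive_tool", "kwargs": {"series": [{"delta_pos": [0,0,-0.02],"delta_rot": [0,0,0]},{"delta_pos": [0,0,-0.04],"delta_rot": [0,0,0]},{"delta_pos": [0,0,-0.06],"delta_rot": [0,0,0]},{"delta_pos": [0,0,-0.08],"delta_rot": [0,0,0]},{"delta_pos": [0,0,-0.1],"delta_rot": [0,0,0]},{"delta_pos": [0,0,-0.1],"delta_rot": [0,0,0]},{"delta_pos": [0,0,-0.1],"delta_rot": [0,0,0]},{"delta_pos": [0,0,-0.1],"delta_rot": [0,0,0]}]}}

```text
time_s: 16.47
position: [571.6, -268.6, 245.7]
ee_rot: [-180.0, -0.0, 95.0]
contact_force: [0.1, -0.3, -4.2]
finger_gap: 0.144
grasp_force: 58.6
```

Request:
{"fn": "drive_tool", "kwargs": {"series": [{"delta_pos": [0,0,-0.02],"delta_rot": [0,0,0]},{"delta_pos": [0,0,-0.04],"delta_rot": [0,0,0]},{"delta_pos": [0,0,-0.06],"delta_rot": [0,0,0]},{"delta_pos": [0,0,-0.08],"delta_rot": [0,0,0]},{"delta_pos": [0,0,-0.1],"delta_rot": [0,0,0]},{"delta_pos": [0,0,-0.1],"delta_rot": [0,0,0]},{"delta_pos": [0,0,-0.1],"delta_rot": [0,0,0]},{"delta_pos": [0,0,-0.1],"delta_rot": [0,0,0]}]}}

```text
time_s: 17.13
position: [571.7, -268.7, 245.0]
ee_rot: [180.0, 0.0, 95.0]
contact_force: [-1.1, 1.0, -0.5]
finger_gap: 0.142
grasp_force: 59.1
```

Contact: the load on the tool fell from 4.2 N to 0.5 N. I'll press a hair further to settle both prongs and hold there.

Request:
{"fn": "drive_tool", "kwargs": {"series": [{"delta_pos": [0,0,-0.02],"delta_rot": [0,0,0]},{"delta_pos": [0,0,-0.03],"delta_rot": [0,0,0]},{"delta_pos": [0,0,-0.04],"delta_rot": [0,0,0]},{"delta_pos": [0,0,-0.04],"delta_rot": [0,0,0]},{"delta_pos": [0,0,-0.04],"delta_rot": [0,0,0]},{"delta_pos": [0,0,-0.04],"delta_rot": [0,0,0]},{"delta_pos": [0,0,-0.04],"delta_rot": [0,0,0]},{"delta_pos": [0,0,-0.04],"delta_rot": [0,0,0]}]}}

```text
time_s: 17.8
position: [571.7, -268.7, 244.8]
ee_rot: [180.0, 0.0, 95.0]
contact_force: [-1.1, 1.1, 5.1]
finger_gap: 0.137
grasp_force: 59.7
```

The hook now bears about 9 N with the roller still held. Releasing.

Request:
{"fn": "drive_tool", "kwargs": {"series": [{"delta_pos": [0,0,0.02],"delta_rot": [0,0,0]},{"delta_pos": [0,0,0.02],"delta_rot": [0,0,0]},{"delta_pos": [0,0,0.02],"delta_rot": [0,0,0]},{"delta_pos": [0,0,0.02],"delta_rot": [0,0,0]},{"delta_pos": [0,0,0.02],"delta_rot": [0,0,0]},{"delta_pos": [0,0,0.02],"delta_rot": [0,0,0]},{"delta_pos": [0,0,0.02],"delta_rot": [0,0,0]},{"delta_pos": [0,0,0.02],"delta_rot": [0,0,0]}], "grip": -0.3}}

```text
time_s: 18.47
position: [571.6, -268.6, 244.4]
ee_rot: [-180.0, -0.0, 95.0]
contact_force: [-0.1, -0.2, 0.4]
finger_gap: 0.351
grasp_force: 0.0
```

Request:
{"fn": "drive_tool", "kwargs": {"series": [{"delta_pos": [0,0,0.3],"delta_rot": [0,0,0]},{"delta_pos": [0,0,0.8],"delta_rot": [0,0,0]},{"delta_pos": [0,0,1.5],"delta_rot": [0,0,0]},{"delta_pos": [0,0,2.5],"delta_rot": [0,0,0]},{"delta_pos": [0,0,4],"delta_rot": [0,0,0]},{"delta_pos": [0,0,6],"delta_rot": [0,0,0]},{"delta_pos": [0,0,8],"delta_rot": [0,0,0]},{"delta_pos": [0,0,10],"delta_rot": [0,0,0]}]}}

```text
time_s: 19.13
position: [571.6, -268.6, 346.6]
ee_rot: [180.0, 0.0, 95.0]
contact_force: [0.2, -0.3, -0.6]
finger_gap: 0.35
grasp_force: 0.0
```

Run:
```python
from h import *
np.set_printoptions(precision=1,suppress=True)
im,C=snap('wrist','w8.png');snap('side','s8.png');snap('scene','sc8.png');o=manip.get_obs();print(o['position'],o['contact_force'],o['time_s'])
a=cv2.resize(cv2.imread('pics/w8.png')[100:400,180:580],(533,400));b=cv2.resize(cv2.imread('pics/s8.png')[160:300,400:500],(286,400));c=cv2.resize(cv2.imread('pics/sc8.png')[220:380,190:320],(325,400))
cv2.imwrite('pics/c8.png',cv2.resize(np.hstack([a,b,c]),(800,280)))
```

```text
[ 572.6 -269.2  347.4] [0.4 0.8 0.1] 19.2833
```

View pics/c8.png

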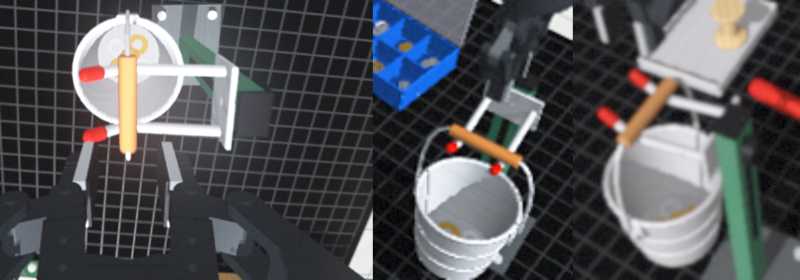

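The pail hangs level by its roller across both prongs, and the gripper is clear above it. I'll let it settle, check that it is still, and hand in.

Request:
{"fn": "drive_tool", "kwargs": {"series": [{"delta_pos": [0,0,1],"delta_rot": [0,0,0]},{"delta_pos": [0,0,2],"delta_rot": [0,0,0]},{"delta_pos": [0,0,3],"delta_rot": [0,0,0]},{"delta_pos": [0,0,3],"delta_rot": [0,0,0]},{"delta_pos": [0,0,3],"delta_rot": [0,0,0]},{"delta_pos": [0,0,3],"delta_rot": [0,0,0]},{"delta_pos": [0,0,3],"delta_rot": [0,0,0]},{"delta_pos": [0,0,3],"delta_rot": [0,0,0]}]}}

```text
time_s: 19.95
position: [571.3, -268.5, 373.7]
ee_rot: [-179.9, -0.0, 95.0]
contact_force: [-0.7, -0.4, -0.3]
finger_gap: 0.353
grasp_force: 0.0
```

Request:
{"fn": "drive_tool", "kwargs": {"series": [{"delta_pos": [0,0,0],"delta_rot": [0,0,0]},{"delta_pos": [0,0,0],"delta_rot": [0,0,0]},{"delta_pos": [0,0,0],"delta_rot": [0,0,0]},{"delta_pos": [0,0,0],"delta_rot": [0,0,0]},{"delta_pos": [0,0,0],"delta_rot": [0,0,0]},{"delta_pos": [0,0,0],"delta_rot": [0,0,0]},{"delta_pos": [0,0,0],"delta_rot": [0,0,0]},{"delta_pos": [0,0,0],"delta_rot": [0,0,0]}]}}

```text
time_s: 20.62
position: [571.5, -268.6, 374.5]
ee_rot: [-180.0, -0.0, 95.0]
contact_force: [0.3, 0.6, 0.6]
finger_gap: 0.352
grasp_force: 0.0
```

Request:
{"fn": "drive_tool", "kwargs": {"series": [{"delta_pos": [0,0,0],"delta_rot": [0,0,0]},{"delta_pos": [0,0,0],"delta_rot": [0,0,0]},{"delta_pos": [0,0,0],"delta_rot": [0,0,0]},{"delta_pos": [0,0,0],"delta_rot": [0,0,0]},{"delta_pos": [0,0,0],"delta_rot": [0,0,0]},{"delta_pos": [0,0,0],"delta_rot": [0,0,0]},{"delta_pos": [0,0,0],"delta_rot": [0,0,0]},{"delta_pos": [0,0,0],"delta_rot": [0,0,0]}]}}

```text
time_s: 21.28
position: [571.6, -268.6, 374.5]
ee_rot: [-180.0, 0.0, 95.0]
contact_force: [-0.4, 0.3, -0.1]
finger_gap: 0.353
grasp_force: 0.0
```

Run:
```python
from h import *
f=[manip.read_camera('side')[160:300,400:500].astype(int) for _ in range(5)]
d=[np.abs(a-f[0]).max() for a in f[1:]];print(d)
if max(d)<60: print(manip.finish_job())
```

```text
[np.int64(25), np.int64(27), np.int64(27), np.int64(29)]
the job is handed in; nothing more can be done
None
```

The pail hangs from both prongs by its roller, released, close to level and with almost no movement in the last pictures; the job was handed in at about 21.5 s of the 72 s, and no verdict was returned.

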